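Re-arm the tripped over-temperature cut-out of a hotplate stirrer

ROBOT

A 6-joint arm with a two-finger parallel gripper is mounted at the origin on the work surface. World frame = base frame: x ahead of the robot, y to its left, z up, the work surface at z = 0. Lengths are in m, angles in rad, forces in N, time in s.
With the tool pointing down it reaches from about 0.325 to 0.775 m from the base axis. Payload 9.3 kg.
Tool frame: the origin (TCP) lies at the very end of the fingers, on their centre line; the grasp point (between the pads) lies 19 mm behind it (r.pinch_z is the distance from the TCP to the grasp point, in m); y points along the fingers, x is the direction in which the jaws open and shut, and the axes are right-handed (so a half turn about y gives the same grasp; the last joint's range is limited). The gripper opens to 85 mm and grips with 20 to 120 N. Pads are 22 mm wide; open, the fingers measure 114 mm over their backs; the gripper's body (76 mm by 85 mm) begins 54 mm behind the grasp point. The pads swing forward as they close: fully open they stand 13 mm farther back than shut.
Start: joints at [1.161, 0.259, 0.021, 1.334, 0, 1.418], TCP at [0.14, 0.532, 0.231] pointing down, gripper open.
Joint ranges: [-3.04, 3.04], [-0.91, 1.82], [-1.04, 1.36], [-1.92, 1.95], [-1.52, 1.45], [-3.14, 3.14]. Speed limits (rad/s): [2.22, 2.22, 2.79, 3.14, 3.14, 3.14].

INTERFACE

Orientations are given as a 3x3 rotation matrix whose columns are the frame's x, y, z axes.
In Python, from workcell import telemetry, eyes, ticket, r gives the robot as it stands. The module is installed in compiled form; this text tells all that it offers.
- The arm moves only by the shell command python3 -m crank 'ROWS' [FORCE]. ROWS is JSON, a list of rows, each a list of 3 entries, a list of its own where there are three numbers: the closure, from 0 (fully open) to 1 (shut), then the shift along the world's x, y, z in cm, then the turn about the world's z in degrees. A call has 1 to 12 rows; each row is the pose to reach, as a shift and turn from the pose commanded when the call began; what a row does not reach only later rows make up. A row lasts 1/10 s, in which the tool goes at most 50 mm and 8.59 degrees, less where a joint would pass 70% of its speed; a pose out of reach is approached as far as the arm can. A call with a gripper value outside its range is refused whole. The fingers move at their own pace and stop on an object; FORCE is the grip in N (left out, the last holds). Time passes only in rows, so rows that repeat a pose let the fingers close. It gives the time, the measured TCP pose, the force and the opening at its end, in the units of the state.
- telemetry.get_state(): the state, without advancing time (a new reading comes with each control period).
- eyes.snapshot(name): name is "scene" or "top" or "wrist"; returns a dict with "pixels" (400x640x3 uint8, red, green, blue), "depth" (400x640 float32, m along the optical axis (not along the pixel's ray), 0 where there is no reading), "camera_matrix" (3x3 intrinsics, pixels), "origin" and "rotation" of the camera in the world; the wrist camera has in their place "tool_from_camera" (4x4, takes a point from camera to tool coordinates, whose origin is the TCP and whose axes are the tool frame's). Camera axes: x right, y down, z forward; pixel columns grow to the right and rows downward; lengths in m; the calibration is good to about 2 mm. A picture is of the moment at which its call begins: read the wrist's pose just before it.
- ticket.sign_off(): hands the job in, once; it reports no verdict.
The state is a dict: "time_s": time; "joint_positions": joint angles; "dq": joint speeds; "tau": joint torques, N m; "position": TCP position; "tool_rot": TCP orientation; "contact_force": force on the tool from outside, world axes, zero at the start; "moment": the same for the moment, N m; "gripper_width": opening from 0.0 (shut) to 1.0 (fully open).
Only numpy, scipy, OpenCV 4.12 (cv2) and the standard library are available. Lean on these libraries where they do the work, as an engineer would, in place of code of your own. Each camera call takes 0.05 s, during which the arm holds its last target. There are 200 camera calls.

TASK

The over-temperature cut-out of the yellow hotplate stirrer has tripped: press the red heat key fully in and let it come out again, then do the same with the blue stir key (closed fingers or the pin will do). Then reach the tip of the green-handled reset pin from the tool stand through the white-ringed hole in the control panel and push the recessed reset button fully down without forcing it; finish while the gripper still holds the pin and the pin still holds the button down. Do not press the two grey keys, and leave the other tools, the glass dish and the amber bottle where they are.

Things in the scene. Friction and masses are not known exactly. Their poses are not given: they have to be found in the camera images.
- hotplate: yellow hotplate stirrer, 290 mm deep (x) by 175 mm wide (y), 111 mm high, fixed to the bench; white 172 mm square plate at the rear, black control panel in front, towards the robot. Origin: centre of its underside; x to its rear, y to the left as a worker in front sees it. The panel slopes 0.38 rad (22 deg), rising from 45 mm at its front edge to 88 mm, 116 mm along the slope
- reset_hole (a point): centre of the mouth of the reset hole, on the panel's face, low on its left: 11 mm across, inside a flat white ring 19 mm across. z is the panel's outward normal (up and towards the robot), x up the slope, y left. The hole runs in along -z; the orange button's top lies 10 mm below the mouth when not pressed, the only thing in the hole
- reset_button (a joint): travel of the recessed reset button, m: 0 out, 0.004 fully down; it moves along -z of the panel. Spring: starts to move at 1.2 N, fully down at 4 N
- heat_key_top (a point): centre of the top of the red heat key, 18 mm across, standing 7 mm out of the panel when not pressed; pressed along -z; same axes as the reset hole (z is the outward normal). Row of keys from left to right at 36 mm pitch: red heat key, two grey set keys, blue stir key; the reset hole is 32 mm down the slope from the heat key
- heat_key (a joint): travel of the red heat key, m: 0 out, 0.004 fully in; springs back. Starts to move at 1.2 N, fully in at 4 N
- stir_key_top (a point): centre of the top of the blue stir key, same size and axes as the heat key, at the right end of the row
- stir_key (a joint): travel of the blue stir key, m: 0 out, 0.004 fully in; springs back. Same spring as the heat key
- up_key (a joint): travel of the left grey set key (next to the red key), m; not to be pressed
- down_key (a joint): travel of the right grey set key (next to the blue key), m; not to be pressed
- pin: the reset pin, 30 g, upright in one of the stand's three holes: square green handle 12 x 12 x 62 mm, its underside resting on the stand's top, with a round steel cap 8 mm high on it; below the handle a 5 mm round steel shaft. Origin: centre of the handle's underside; z points up along the pin; x and y are square to the handle's flats, x within 0.1 rad of the stand's x
- pin_tip (a point): the blunt lower end of the reset pin's steel shaft, which is 58 mm long: 58 mm below the pin's origin, same axes
- stand: aluminium tool stand, 52 mm (its x) by 124 mm (its y) by 60 mm high, fixed to the bench, with three upright 9 mm holes right through it in a row along its y at -38, 0 and 38 mm. Origin: centre of its underside
- driver_black: small screwdriver with a round black handle, 13 mm thick and 62 mm long with an 8 mm steel cap, standing in another hole of the stand; to be left alone. Origin: centre of the handle's underside
- driver_white: the same with a white handle; to be left alone
- dish: glass crystallising dish, 90 mm across and 42 mm high, on the white plate; to be left alone. Origin: centre of its underside
- bottle: amber bottle, 66 mm across and 150 mm high, standing on the bench on the other side of the hotplate from the stand; to be left alone. Origin: centre of its underside
Mind the look-alikes: they are no part of the job. Leave any pink or purple look-alike of the stand alone.

How it is judged:
On the way, in this order (a step that is already met when the one before it is completed fails the run):
1. the red heat key is pressed in (past 2.8 mm of 4) with the stir key and the reset button out (value of joint heat_key above 0.0028 m and value of joint each of stir_key, reset_button below 0.001 m), for 0.05 s.
2. the blue stir key is pressed in (past 2.8 mm of 4) with the heat key and the reset button out (value of joint stir_key above 0.0028 m and value of joint each of heat_key, reset_button below 0.001 m), for 0.05 s.
At the end, for the whole second after the job is handed in: the reset button is held at least 3 mm down (of 4) by the tip of the reset pin inside the hole (contact force over 1 N), the gripper still grips the pin (over 2 N), the pin is clear of the stand, and the heat and stir keys are out; this lasts through the final second (value of joint reset_button above 0.003 m and contact force between pin and reset_button above 1 N and contact force between the fingers and pin above 2 N and z of pin_tip in the frame of reset_hole below -0.01 m and distance between pin_tip and reset_hole below 0.02 m and contact force between pin and stand below 0.1 N and value of joint each of heat_key, stir_key below 0.001 m); the arm keeps its last pose, push and grip.
It fails at once if a grey set key is pressed (past 2 mm) (value of joint any of up_key, down_key above 0.002 m).
It fails at once if the reset button is forced (over 30 N) (contact force between pin and reset_button above 30 N).
It fails at once if another tool, the dish or the bottle is moved by more than 20 mm (distance of any of driver_black, driver_white, dish, bottle from where it was at the start of the episode above 0.02 m).
It also fails if it takes over 58 s, if anything falls off the work surface, if the arm or the gripper's body presses on something with over 40 N, if the wrist force passes 120 N, or if a joint passes its speed limit or range.

## Working session

There is one attempt and no reset: what is moved stays moved. The work goes in short steps, Python scripts to look and compute and a shell command to move; the robot and the scene stay as the last step left them, time stands still between calls to the robot, and variables do not carry over. Pictures are saved under pics/ and viewed, about 8 in all and at most 12, crops included, and the job is handed in when it is done.

```bash
mkdir -p pics
cat > h.py <<'E'
import numpy as np, cv2, pickle
from workcell import telemetry, eyes, ticket, r
def snap(n):
    st=telemetry.get_state(); s=eyes.snapshot(n)
    if n=="wrist":
        T=np.eye(4);T[:3,:3]=np.array(st["tool_rot"]);T[:3,3]=st["position"]
        C=T@np.array(s["tool_from_camera"]); s["origin"]=C[:3,3]; s["rotation"]=C[:3,:3]
    return s
def save(s,f,crop=None,k=1):
    im=cv2.cvtColor(s["pixels"],cv2.COLOR_RGB2BGR)
    if crop: x0,y0,x1,y1=crop; im=im[y0:y1,x0:x1]
    cv2.imwrite(f,cv2.resize(im,None,fx=k,fy=k,interpolation=cv2.INTER_CUBIC))
def ray(s,u,v):
    d=np.array(s["rotation"])@np.linalg.inv(s["camera_matrix"])@np.array([u,v,1.]); return np.array(s["origin"]),d
def onz(s,u,v,z):
    o,d=ray(s,u,v); return o+d*(z-o[2])/d[2]
def dep(s,u,v):
    o,d=ray(s,u,v); z=s["depth"][int(round(v)),int(round(u))]; return o+d*z
def tri(l):
    A=np.zeros((3,3));b=np.zeros(3);R=[]
    for s,u,v in l:
        o,d=ray(s,u,v);d=d/np.linalg.norm(d);P=np.eye(3)-np.outer(d,d);A+=P;b+=P@o;R.append((o,P))
    p=np.linalg.solve(A,b); return p,[np.linalg.norm(P@(p-o)) for o,P in R]
E
python3 - <<'E'
from h import *
print(telemetry.get_state(), r.pinch_z)
S={n:snap(n) for n in("scene","top","wrist")}
pickle.dump(S,open("s0.pkl","wb"))
a=np.vstack([S["scene"]["pixels"],S["top"]["pixels"]])
cv2.imwrite("pics/a.png",cv2.cvtColor(S["scene"]["pixels"],4)); cv2.imwrite("pics/b.png",cv2.cvtColor(S["top"]["pixels"],4))
for n in S: print(n,S[n]["origin"],S[n]["rotation"],S[n]["camera_matrix"])
E
```

```text
{'time_s': 0.0, 'joint_positions': array([ 1.16138860e+00,  2.59216062e-01,  2.07676530e-02,  1.33368747e+00,
       -2.89437232e-05,  1.41819301e+00]), 'dq': array([-6.93809259e-04,  4.88094059e-04,  1.86425377e-03,  1.39257267e-03,
       -1.38206017e-03, -7.79570254e-05]), 'tau': array([ 1.67021186e-03, -5.55639088e+01,  3.44529176e+01,  1.37611240e-02,
       -1.21336616e-04,  7.08272012e-06]), 'position': array([0.13960033, 0.53170764, 0.23065551]), 'tool_rot': array([[ 2.53990709e-01, -5.06679486e-04, -9.67206525e-01],
       [ 9.67205746e-01, -1.24037088e-03,  2.53991154e-01],
       [-1.32838692e-03, -9.99999102e-01,  1.75020630e-04]]), 'contact_force': array([ 1.10566107, -0.30466399,  0.24864352]), 'moment': array([-0.03278265,  0.04129755, -0.01384509]), 'gripper_width': 0.9959548469551031} 0.0187
scene [ 1.04889913 -0.72465738  0.91804518] [[ 0.84061077  0.37592962 -0.38993648]
 [ 0.54124726 -0.61040954  0.5783179 ]
 [-0.02061412 -0.69719231 -0.71658771]] [[415.73477182   0.         315.04839266]
 [  0.         415.73477182 195.58653912]
 [  0.           0.           1.        ]]
top [ 0.3147263  -0.07469416  1.38515636] [[ 0.03637228 -0.9737343   0.22476335]
 [-0.99933331 -0.03615195  0.00509708]
 [ 0.00316243 -0.22479889 -0.97440005]] [[502.53809379   0.         320.15662619]
 [  0.         502.53809379 201.93921934]
 [  0.           0.           1.        ]]
wrist [0.05879402 0.55197943 0.37289855] [[ 0.25328249  0.91402047  0.31688256]
 [ 0.96739157 -0.23888994 -0.08417328]
 [-0.00123605  0.32786913 -0.94472234]] [[285.30467045   0.         322.29034327]
 [  0.         285.30467045 197.22578403]
 [  0.           0.           1.        ]]
```

View pics/a.png

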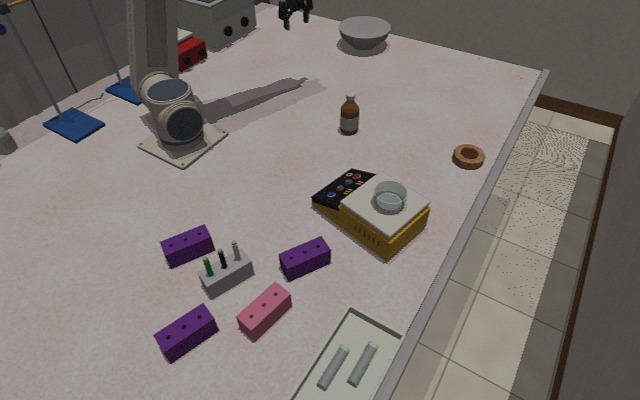

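View pics/b.png

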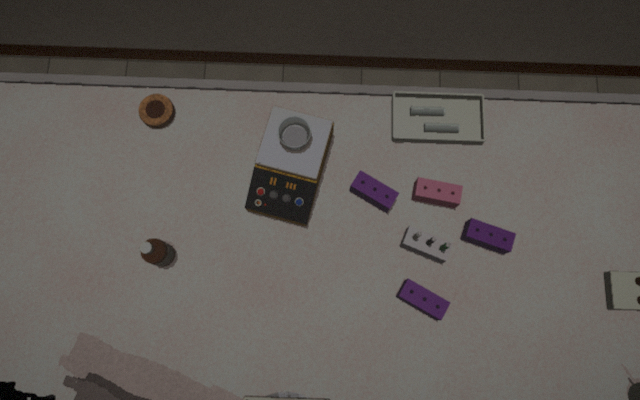

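The scene view shows the aluminium stand at (226,272) with the green pin at (208,267), black driver at (222,260) and white driver at (236,250). The hotplate panel is at (343,189). In the top view the stand is at (427,244), the green pin at (446,247), the red key at (261,191), the blue key at (299,202) and the ring at (257,203). The purple stands (scene (187,245), (186,332), (305,258)) and the pink one (265,310) are empty look-alikes. Only the grey stand fits, because it alone holds tools. Next I'll take a confirming crop and measurements.

Run:
```python
from h import *
S=pickle.load(open("s0.pkl","rb"))
def crop(n,x0,y0,x1,y1,w,h): return cv2.resize(cv2.cvtColor(S[n]["pixels"],4)[y0:y1,x0:x1],(w,h),interpolation=cv2.INTER_CUBIC)
im=np.vstack([np.hstack([crop("scene",190,230,260,300,300,300),crop("scene",305,160,385,220,400,300)]),
 np.hstack([crop("top",395,215,465,270,382,300),crop("top",240,160,320,230,318,300)[:, :318]])])if 0 else None
a=crop("scene",190,230,260,300,290,290);b=crop("scene",305,160,385,220,400,290);c=crop("top",395,215,465,270,370,290);d=crop("top",240,165,320,225,320,290)
cv2.imwrite("pics/c.png",np.vstack([np.hstack([a,b]),np.hstack([c,d])]))
R=dict(scene=dict(red=(310,160,385,220),blue=(305,160,385,220),green=(195,250,220,285)),top=dict(red=(245,170,270,198),blue=(285,190,315,215),green=(430,230,465,265)))
P={}
for n in R:
  hsv=cv2.cvtColor(S[n]["pixels"],cv2.COLOR_RGB2HSV).astype(int);H,s,V=hsv[...,0],hsv[...,1],hsv[...,2]
  M=dict(red=((H<8)|(H>172))&(s>120)&(V>70),blue=(H>100)&(H<130)&(s>100)&(V>60),green=(H>45)&(H<85)&(s>90)&(V>30))
  for k,(x0,y0,x1,y1) in R[n].items():
    m=np.zeros(H.shape,np.uint8);m[y0:y1,x0:x1]=M[k][y0:y1,x0:x1]
    cnt,lab,stt,cen=cv2.connectedComponentsWithStats(m)
    for i in np.argsort(-stt[1:,4])[:2]+1: 
      u,v=cen[i];print(n,k,stt[i],cen[i].round(1),dep(S[n],u,v).round(4));P.setdefault((n,k),(u,v))
for k in("red","blue","green"): print(k,tri([(S[n],*P[n,k]) for n in R]))
# panel plane from top depth
pts=np.array([dep(S["top"],u,v) for u in range(250,312,2) for v in range(190,216,2)]);np.save("panel.npy",pts)
```

```text
scene red [354 173   6   4  19] [356.3 174.6] [0.6472 0.0934 0.0745]
scene red [344 177   2   1   2] [344.5 177. ] [0.6127 0.0844 0.055 ]
scene blue [328 192   6   4  20] [330.6 193.4] [ 0.6228 -0.0135  0.0748]
scene green [204 259   9  17  72] [208.1 267.7] [ 0.5157 -0.3962  0.0978]
top red [258 189   6   6  28] [260.2 191.4] [0.6413 0.095  0.0699]
top blue [296 199   6   6  25] [298.4 201.6] [ 0.6174 -0.0093  0.0682]
top green [444 245   1   1   1] [444. 245.] [ 0.5066 -0.3866  0.1174]
top green [445 247   1   1   1] [445. 247.] [ 0.5024 -0.3904  0.1118]
red (array([0.64330224, 0.0965724 , 0.06911347]), [np.float64(0.0022785064838482887), np.float64(0.002278506483848253)])
blue (array([ 0.61841418, -0.00846856,  0.06761479]), [np.float64(0.0011745800279580705), np.float64(0.0011745800279579137)])
green (array([ 0.51075149, -0.3932328 ,  0.09028403]), [np.float64(3.7413603886513456e-05), np.float64(3.7413603886481107e-05)])
```

View pics/c.png

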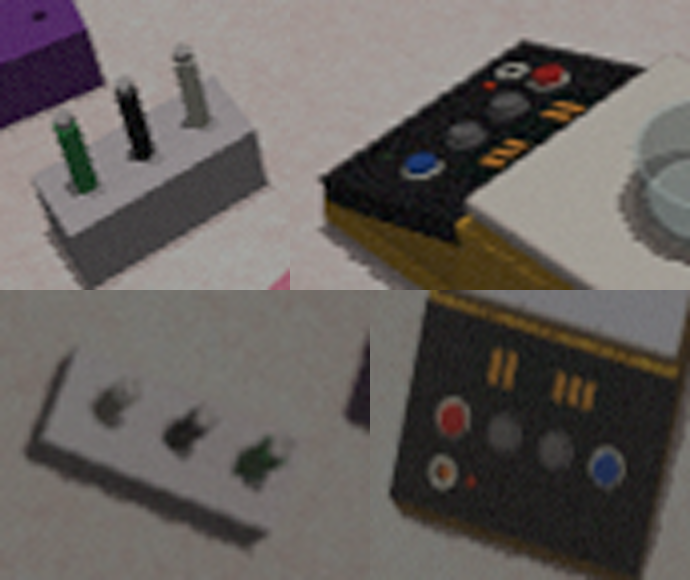

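The crop confirms that the green pin is at the near end of the grey stand, next to black then white. It also shows the red key and the white ring with orange inside on the panel's left, and the blue key at the right end. Red to blue measures 108 mm as given, so panel yaw is about -13.3°. Next I'll move above the panel with the fingers closed and look from near.

```bash
python3 -m crank '[[1,[47,-48.7,0],1.4],[1,[47,-48.7,0],1.4],[1,[47,-48.7,0],1.4],[1,[47,-48.7,0],1.4],[1,[47,-48.7,0],1.4],[1,[47,-48.7,0],1.4],[1,[47,-48.7,0],1.4],[1,[47,-48.7,0],1.4],[1,[47,-48.7,0],1.4],[1,[47,-48.7,0],1.4],[1,[47,-48.7,0],1.4],[1,[47,-48.7,0],1.4]]' 20
python3 -m crank '[[1,[0,0,0],0]]' | head -c 300
python3 - <<'E'
from h import *
print(telemetry.get_state()["position"])
E
```

```text
time_s: 1.35
position: [0.5574, 0.0984, 0.2312]
tool_rot: [[0.231, -0.0, -0.973], [0.973, 0.0, 0.231], [0.0, -1.0, 0.0]]
contact_force: [0.1, 0.3, 0.0]
gripper_width: -0.003
time_s: 1.45
position: [0.5597, 0.0959, 0.2298]
tool_rot: [[0.235, -0.001, -0.972], [0.972, -0.001, 0.235], [-0.001, -1.0, 0.0]]
contact_force: [-1.2, 0.6, -0.3]
gripper_width: 0.002
[0.55969742 0.0959335  0.22979795]
```

```bash
cat > panel.py <<'E'
from h import *
def feats(s,blobs=True):
    hsv=cv2.cvtColor(s["pixels"],cv2.COLOR_RGB2HSV).astype(int);H,sa,V=hsv[...,0],hsv[...,1],hsv[...,2]
    for k,m in dict(red=((H<8)|(H>172))&(sa>120)&(V>50),blue=(H>100)&(H<130)&(sa>100)&(V>50),orange=(H>=8)&(H<20)&(sa>120)&(V>70),green=(H>45)&(H<85)&(sa>90)&(V>30)).items():
        c,l,st,ce=cv2.connectedComponentsWithStats(m.astype(np.uint8))
        for i in np.argsort(-st[1:,4])[:4]+1:
            if st[i,4]>12: print(k,st[i],ce[i].round(1),dep(s,*ce[i]).round(4))
E
python3 - <<'E'
from panel import *
s=snap("wrist");pickle.dump(s,open("s1.pkl","wb"));save(s,"pics/d.png");feats(s)
E
```

```text
red [335 240  11  12 106] [339.8 245.7] [0.6429 0.0958 0.0728]
red [319 218   6   6  29] [321.7 220.4] [0.6136 0.0809 0.0561]
blue [242 241  14  14 164] [248.4 247.5] [ 0.621  -0.0107  0.0707]
orange [ 566    0   71   63 2630] [594.   29.7] [0.479  0.3379 0.112 ]
orange [ 548  301   68   53 2210] [581.8 326.7] [0.4785 0.1146 0.372 ]
orange [335 217   8   8  50] [338.2 220.2] [0.4785 0.1146 0.372 ]
green [247 218   5   6  20] [249.4 220.6] [ 0.5933 -0.0039  0.0564]
```

View pics/d.png

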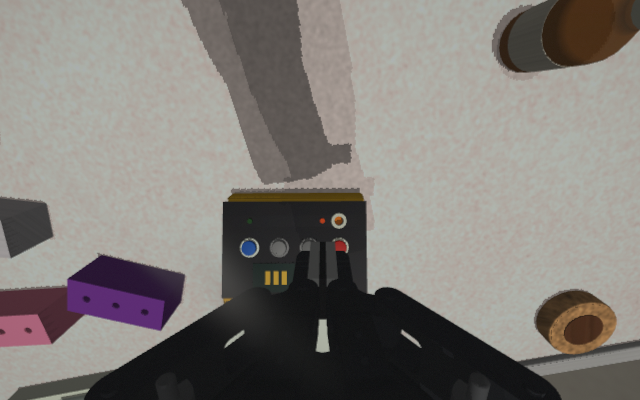

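The wrist view shows blue (248,247), two greys (279,247) and (308,243), red (340,246) partly behind the fingers, and the ring with the orange button (338,220). Depth puts the red top at (0.643,0.096,0.073), which agrees with the two-view value. Now I'll approach the red key.

```bash
python3 -m crank '[[1,[4,0,-3],0],[1,[8,0,-7],0],[1,[8,0,-11],0],[1,[8,0,-13.5],0],[1,[8,0,-13.5],0]]'
python3 -m crank '[[1,[0,0,-0.5],0],[1,[0,0,-1],0],[1,[0,0,-1.4],0],[1,[0,0,-1.6],0],[1,[0,0,-1.6],0]]'
```

```text
time_s: 2.0
position: [0.6336, 0.1011, 0.0922]
tool_rot: [[0.229, -0.008, -0.973], [0.973, -0.0, 0.229], [-0.002, -1.0, 0.008]]
contact_force: [-0.0, 0.4, 0.5]
gripper_width: -0.002
time_s: 2.5
position: [0.6364, 0.1002, 0.0807]
tool_rot: [[0.23, 0.001, -0.973], [0.973, 0.0, 0.23], [0.0, -1.0, -0.0]]
contact_force: [-1.1, 0.6, -0.2]
gripper_width: -0.001
```

```bash
python3 -m crank '[[1,[0.3,-0.4,0],0],[1,[0.3,-0.4,-0.3],0],[1,[0.3,-0.4,-0.5],0],[1,[0.3,-0.4,-0.5],0]]'
python3 -m crank '[[1,[0,0,-0.1],0],[1,[0,0,-0.2],0],[1,[0,0,-0.2],0]]'
```

```text
time_s: 2.9
position: [0.6392, 0.0961, 0.0748]
tool_rot: [[0.231, -0.001, -0.973], [0.973, -0.0, 0.231], [-0.0, -1.0, 0.001]]
contact_force: [-0.6, -0.5, 0.6]
gripper_width: 0.001
time_s: 3.2
position: [0.6394, 0.0962, 0.0733]
tool_rot: [[0.23, 0.0, -0.973], [0.973, -0.0, 0.23], [-0.0, -1.0, -0.0]]
contact_force: [-0.7, -1.3, 1.8]
gripper_width: -0.002
```

```bash
python3 -m crank '[[1,[0,0,-0.1],0],[1,[0,0,-0.2],0],[1,[0,0,-0.2],0]]'; python3 -m crank '[[1,[0,0,-0.1],0],[1,[0,0,-0.1],0]]';python3 -m crank '[[1,[0,0,-0.1],0],[1,[0,0,-0.1],0]]'
```

```text
time_s: 3.5
position: [0.6396, 0.0962, 0.0715]
tool_rot: [[0.23, 0.001, -0.973], [0.973, -0.0, 0.23], [0.0, -1.0, -0.001]]
contact_force: [1.6, 0.1, 2.7]
gripper_width: 0.001
time_s: 3.7
position: [0.6395, 0.0962, 0.0704]
tool_rot: [[0.23, 0.0, -0.973], [0.973, 0.0, 0.23], [0.0, -1.0, -0.0]]
contact_force: [0.5, -0.7, 3.7]
gripper_width: 0.006
time_s: 3.9
position: [0.6395, 0.0962, 0.0694]
tool_rot: [[0.23, 0.0, -0.973], [0.973, 0.0, 0.23], [0.0, -1.0, -0.0]]
contact_force: [1.5, 0.2, 4.1]
gripper_width: 0.005
```

```bash
python3 -m crank '[[1,[0,0,-0.1],0],[1,[0,0,-0.1],0]]';python3 -m crank '[[1,[0,0,-0.1],0],[1,[0,0,-0.1],0]]'
```

```text
time_s: 4.1
position: [0.6397, 0.0962, 0.0689]
tool_rot: [[0.23, 0.001, -0.973], [0.973, -0.0, 0.23], [0.0, -1.0, -0.001]]
contact_force: [0.8, -1.1, 8.3]
gripper_width: -0.0
time_s: 4.3
position: [0.6398, 0.0962, 0.0687]
tool_rot: [[0.23, 0.002, -0.973], [0.973, -0.0, 0.23], [0.0, -1.0, -0.002]]
contact_force: [-1.7, -0.6, 13.4]
gripper_width: -0.0
```

```bash
python3 -m crank '[[1,[0,0,1.5],0],[1,[0,0,3.5],0],[1,[-1.2,-5,3.5],0],[1,[-2.5,-9,3.5],0],[1,[-2.5,-10.5,3],0],[1,[-2.5,-10.5,2],0],[1,[-2.5,-10.5,1.2],0],[1,[-2.5,-10.5,1.2],0],[1,[-2.5,-10.5,1.2],0]]'; python3 -m crank '[[1,[0,0,-0.2],0],[1,[0,0,-0.4],0],[1,[0,0,-0.5],0],[1,[0,0,-0.5],0]]'
```

```text
time_s: 5.2
position: [0.6142, -0.0076, 0.0787]
tool_rot: [[0.229, -0.001, -0.973], [0.973, 0.0, 0.229], [0.0, -1.0, 0.001]]
contact_force: [0.7, -0.5, -0.4]
gripper_width: -0.002
time_s: 5.6
position: [0.6143, -0.0086, 0.0742]
tool_rot: [[0.23, -0.0, -0.973], [0.973, 0.0, 0.23], [0.0, -1.0, 0.0]]
contact_force: [-0.1, 0.5, 0.0]
gripper_width: 0.003
```

Run:
```python
from panel import *
s=snap("wrist");feats(s)
```

```text
red [488 246  36  31 831] [505.5 261.1] [0.6452 0.0932 0.0709]
red [462 202  12  11  54] [467.1 207.1] [0.6133 0.0801 0.0561]
orange [492 201   7  13  61] [494.9 206.9] [0.623  0.1027 0.0445]
orange [465 203   8   8  56] [468.5 206.7] [0.6135 0.0813 0.0554]
orange [463 304   3  16  31] [463.5 311.5] [0.6696 0.064  0.0777]
green [319 203   9   9  60] [322.8 206.7] [ 0.5929 -0.0044  0.0564]
```

```bash
python3 -m crank '[[1,[0,0,-0.15],0],[1,[0,0,-0.3],0],[1,[0,0,-0.4],0],[1,[0,0,-0.45],0],[1,[0,0,-0.45],0]]'; python3 -m crank '[[1,[0,0,-0.1],0],[1,[0,0,-0.1],0]]';python3 -m crank '[[1,[0,0,-0.1],0],[1,[0,0,-0.1],0]]'
```

```text
time_s: 6.15
position: [0.6147, -0.0089, 0.07]
tool_rot: [[0.23, 0.001, -0.973], [0.973, -0.0, 0.23], [0.0, -1.0, -0.001]]
contact_force: [1.4, -0.7, 4.7]
gripper_width: 0.001
time_s: 6.35
position: [0.6147, -0.0089, 0.069]
tool_rot: [[0.23, 0.001, -0.973], [0.973, -0.0, 0.23], [0.0, -1.0, -0.001]]
contact_force: [2.1, -0.6, 5.7]
gripper_width: 0.001
time_s: 6.55
position: [0.6148, -0.0089, 0.0688]
tool_rot: [[0.23, 0.002, -0.973], [0.973, -0.0, 0.23], [0.0, -1.0, -0.002]]
contact_force: [-0.3, -0.3, 9.9]
gripper_width: 0.002
```

Both keys bottomed out (force rose sharply at z=0.0688). Next I'll raise, open, and turn the jaws across the stand, at the pin.

```bash
python3 -m crank '[[1,[0,0,3],0],[0.5,[0,0,8],0],[0,[0,0,13],0],[0,[-1,-4,16],8],[0,[-2,-8,17],16],[0,[-3,-12,17],24],[0,[-4,-16,17],32],[0,[-5,-20,17],40],[0,[-6,-24,17],48],[0,[-7,-28,17],56],[0,[-8,-32,17],64],[0,[-10,-36,17],72]]'; python3 -m crank '[[0,[-0.5,-2.5,0],8],[0,[-0.5,-2.5,0],9],[0,[-0.5,-2.5,0],9]]'
python3 - <<'E'
from panel import *
print(telemetry.get_state()["joint_positions"])
s=snap("wrist");pickle.dump(s,open("s2.pkl","wb"));save(s,"pics/e.png");feats(s)
E
```

```text
time_s: 7.75
position: [0.5138, -0.37, 0.2367]
tool_rot: [[-0.858, -0.001, -0.514], [0.514, 0.001, -0.858], [0.002, -1.0, -0.001]]
contact_force: [0.1, -0.5, 0.3]
gripper_width: 1.002
time_s: 8.05
position: [0.5089, -0.3938, 0.2369]
tool_rot: [[-0.924, -0.001, -0.382], [0.382, 0.002, -0.924], [0.002, -1.0, -0.001]]
contact_force: [-0.2, -0.0, 0.6]
gripper_width: 1.002
[-7.89005392e-01  4.23600836e-01  2.81820201e-01  1.43110541e+00
  2.73953003e-04 -1.96777566e+00]
green [316 172  12  21 182] [321.4 181.3] [ 0.5088 -0.3995  0.0986]
```

View pics/e.png

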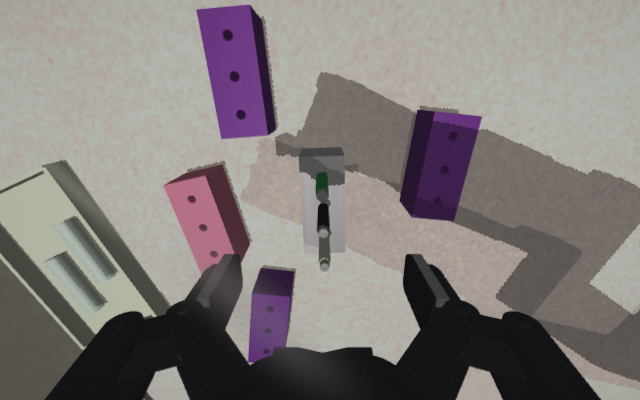

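The wrist view shows the green pin at (321,181) next to black (323,218) and white (324,250). The stand's row is aligned with the image column, so the jaws lie across the row. Pin axis is about (0.511,-0.3935), handle mid-height 0.090, which fits the 0.060 stand plus half of 62 mm. I'll descend and grip.

```bash
python3 -m crank '[[0,[0.2,0,-4],0],[0,[0.2,0,-8],0],[0,[0.2,0,-12],0],[0,[0.2,0,-15],0],[0,[0.2,0,-15.5],0],[0,[0.2,0,-15.5],0]]'; python3 -m crank '[[1,[0,0,0],0],[1,[0,0,0],0],[1,[0,0,0],0],[1,[0,0,0],0],[1,[0,0,0],0],[1,[0,0,0],0],[1,[0,0,0],0],[1,[0,0,0],0]]' 20;  python3 - <<'E'
from panel import *
s=snap("wrist");save(s,"pics/f.png",(200,100,450,330),2);feats(s)
E
```

```text
time_s: 8.7
position: [0.5117, -0.3926, 0.0828]
tool_rot: [[-0.925, -0.001, -0.379], [0.379, 0.001, -0.925], [0.001, -1.0, -0.001]]
contact_force: [0.3, 0.2, 0.5]
gripper_width: 0.998
time_s: 9.5
position: [0.5113, -0.3939, 0.083]
tool_rot: [[-0.925, 0.0, -0.38], [0.38, -0.0, -0.925], [-0.0, -1.0, 0.0]]
contact_force: [-0.4, 1.0, 3.3]
gripper_width: 0.137
green [ 309  231   28   71 1487] [322.2 265.1] [ 0.5097 -0.4012  0.1028]
```

View pics/f.png

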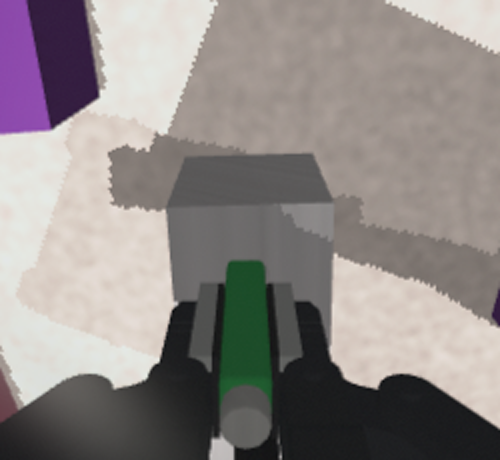

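The grip is good: the jaws are on the flats with an 11.7 mm opening. The tool stays vertical but the hole slopes 22°, so I'll lift until about 10 mm of shaft is left in the stand. Moving outward then swivels the pin about the jaw axis, to lean it by the panel angle.

```bash
python3 -m crank '[[1,[0,0,1.5],0],[1,[0,0,3],0],[1,[0,0,4.2],0],[1,[0,0,4.8],0],[1,[0,0,4.8],0]]'; python3 -m crank '[[1,[-0.14,-0.33,-0.03],0],[1,[-0.28,-0.67,-0.07],0],[1,[-0.41,-1.0,-0.1],0],[1,[-0.55,-1.33,-0.14],0],[1,[-0.69,-1.67,-0.17],0],[1,[-0.69,-1.67,-0.17],0]]'; python3 -m crank '[[1,[-0.14,-0.33,-0.03],0],[1,[-0.28,-0.67,-0.07],0],[1,[-0.41,-1.0,-0.1],0],[1,[-0.55,-1.33,-0.14],0],[1,[-0.69,-1.67,-0.17],0],[1,[-0.69,-1.67,-0.17],0]]'
python3 - <<'E'
from panel import *
s=snap("wrist");a=s["pixels"][130:400,230:430]
t=snap("scene");b=t["pixels"][210:300,170:270]
save(s,"pics/g.png"); cv2.imwrite("pics/g.png",cv2.cvtColor(np.hstack([cv2.resize(a,(400,540)),cv2.resize(b,(400,540*400//600))[:, :] if 0 else np.vstack([cv2.resize(b,(400,360)),np.zeros((180,400,3),np.uint8)])]),4));feats(s);feats(t)
E
```

```text
time_s: 10.05
position: [0.5114, -0.3939, 0.1315]
tool_rot: [[-0.925, 0.001, -0.38], [0.38, -0.001, -0.925], [-0.001, -1.0, 0.001]]
contact_force: [-0.5, 0.9, 0.1]
gripper_width: 0.143
time_s: 10.65
position: [0.504, -0.4108, 0.1285]
tool_rot: [[-0.925, -0.001, -0.38], [0.38, 0.001, -0.925], [0.001, -1.0, -0.0]]
contact_force: [-1.4, 2.4, -0.9]
gripper_width: 0.132
time_s: 11.25
position: [0.4973, -0.4278, 0.1274]
tool_rot: [[-0.925, -0.0, -0.38], [0.38, -0.0, -0.925], [-0.0, -1.0, 0.0]]
contact_force: [-0.7, 3.3, -1.6]
gripper_width: 0.137
green [309 255  27  38 664] [322.3 270.8] [ 0.4965 -0.4329  0.1486]
red [173  37  29  35 635] [186.1  53.5] [-0.3493  0.3863  0.071 ]
red [353 173   7   5  22] [356.  174.7] [0.6449 0.0964 0.0708]
blue [ 43 108  48  34 967] [ 70.5 124.6] [-0.4109 -0.1643  0.0171]
blue [ 0 24  6 11 52] [ 2.2 29.6] [-0.5877 -0.1459  0.3281]
blue [328 191   6   5  22] [330.6 193.1] [ 0.6219 -0.0116  0.0735]
orange [454 145  30  20 304] [468.8 154.3] [0.8905 0.4171 0.0266]
orange [341 101  18  13 165] [349.7 107.3] [0.4824 0.3427 0.1099]
orange [ 7  0 19  6 44] [15.   2.3] [-0.4853 -0.1072  0.4236]
orange [343 189   9   6  24] [347.4 191.4] [0.6614 0.0147 0.0789]
green [196 263   6   7  25] [198.2 266.6] [ 0.509  -0.4153  0.1208]
```

View pics/g.png

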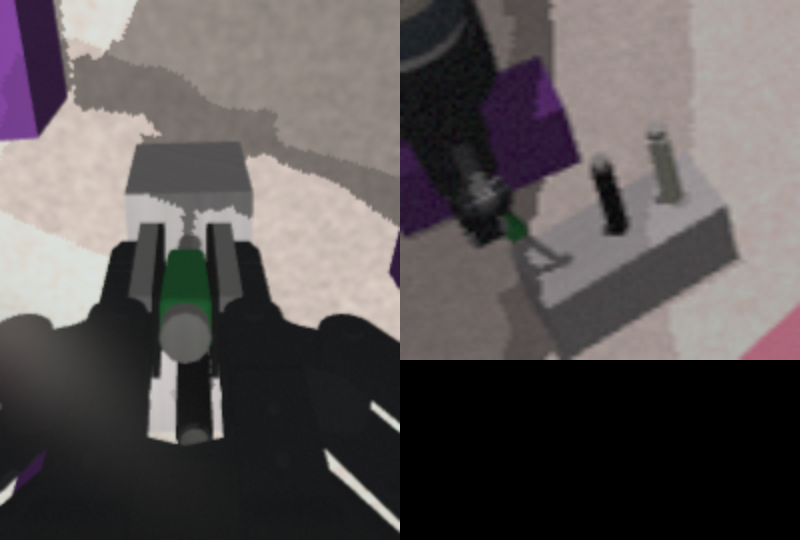

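The pin leans outward with its tip still in its hole (wrist cap at crop (185,335), shaft visible in the scene crop at (545,245)). I'll pull it out along its axis, then measure the tilt and the tip.

```bash
python3 -m crank '[[1,[-0.15,-0.37,1],0],[1,[-0.3,-0.74,2],0],[1,[-0.45,-1.1,3],0],[1,[-0.6,-1.5,6],0],[1,[-0.6,-1.5,9],0],[1,[-0.6,-1.5,9],0]]' 30
cat > pin.py <<'E'
from panel import *
def pinfit(s):
    st=telemetry.get_state(); p=np.array(st["position"]);R=np.array(st["tool_rot"])
    hsv=cv2.cvtColor(s["pixels"],cv2.COLOR_RGB2HSV).astype(int);H,sa,V=hsv[...,0],hsv[...,1],hsv[...,2]
    m=((H>45)&(H<85)&(sa>90)&(V>30)).astype(np.uint8); m=cv2.erode(m,np.ones((5,5),np.uint8))
    vv,uu=np.nonzero(m); X=np.array([dep(s,u,v) for u,v in zip(uu,vv)]); X=(X-p)@R
    c=np.median(X,0); ok=abs(X-c).max(1)<.05; X=X[ok]; c=X.mean(0)
    n=np.linalg.svd(X-c)[2][2]; n*=np.sign(n[2]); 
    res=np.std((X-c)@n)
    ax=np.array([0,-n[2],n[1]])/np.hypot(n[1],n[2]); ax*=np.sign(ax[1])  # towards tip, in tool frame
    print("tool frame: face c",c.round(4),"n",n.round(3),"res",res.round(5),"tilt deg",np.degrees(np.arctan2(-ax[2],ax[1])).round(1),"N",len(X))
    return c,n,ax
E
python3 - <<'E'
from pin import *
s=snap("wrist");pickle.dump(s,open("s3.pkl","wb"));pinfit(s);save(s,"pics/h.png",(220,130,430,400),2);print(s["tool_from_camera"])
E
```

```text
time_s: 11.95
position: [0.4925, -0.4441, 0.2232]
tool_rot: [[-0.925, 0.005, -0.38], [0.38, -0.007, -0.925], [-0.008, -1.0, 0.004]]
contact_force: [-0.3, 0.6, 0.4]
gripper_width: 0.132
tool frame: face c [-0.0017 -0.019   0.0038] n [-0.001  0.336  0.942] res 0.00023 tilt deg 19.6 N 415
[[ 9.99998792e-01  1.12058020e-03 -1.07686327e-03 -1.13896283e-03]
 [ 1.38400957e-03 -3.26889404e-01  9.45061586e-01 -1.42155036e-01]
 [ 7.07002107e-04 -9.45061935e-01 -3.26890560e-01  8.52761400e-02]
 [ 0.00000000e+00  0.00000000e+00  0.00000000e+00  1.00000000e+00]]
```

View pics/h.png

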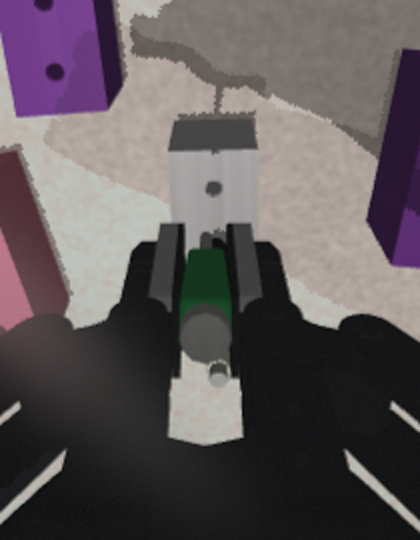

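The fit on the green face gives a tilt of 19.6° (panel 21.8°), and the pin is clear of the stand. The stand hole is empty and visible at crop (213,188). I'll carry it over the panel, turning back by 81°.

```bash
python3 -m crank '[[1,[0,0,2],0],[1,[0.5,4,2],-7],[1,[1.5,8.5,2],-14],[1,[2.5,13,2],-21],[1,[3,17.5,2],-28],[1,[4,22,2],-35],[1,[4.5,26.5,2],-42],[1,[5.5,31,2],-49],[1,[6,35.5,2],-56],[1,[7,40,2],-63],[1,[7.5,44,2],-70],[1,[8,48,2],-77]]'; python3 -m crank '[[1,[0.5,4,-2],-3.8],[1,[0.9,7.4,-3.5],-3.8],[1,[0.9,7.4,-4.5],-3.8],[1,[0.9,7.4,-4.5],-3.8]]'
python3 - <<'E'
from pin import *
s=snap("wrist");pickle.dump(s,open("s4.pkl","wb"));pinfit(s);feats(s);save(s,"pics/i.png",(210,180,410,330),4)
E
```

```text
time_s: 13.2
position: [0.5716, 0.0395, 0.2372]
tool_rot: [[0.167, 0.0, -0.986], [0.986, -0.0, 0.167], [-0.0, -1.0, -0.0]]
contact_force: [1.4, 0.7, 0.7]
gripper_width: 0.132
time_s: 13.6
position: [0.5798, 0.1123, 0.1906]
tool_rot: [[0.225, -0.003, -0.974], [0.974, -0.001, 0.225], [-0.001, -1.0, 0.003]]
contact_force: [0.0, -0.1, 0.4]
gripper_width: 0.134
tool frame: face c [-0.0003 -0.0157  0.0019] n [-0.003  0.338  0.941] res 0.00021 tilt deg 19.8 N 408
red [312 245  11  11  61] [316.5 249.8] [0.6413 0.0908 0.0712]
red [299 219   7   7  39] [302.  221.8] [0.6137 0.0811 0.0557]
red [325 246   4   8  19] [326.6 250.1] [0.6442 0.1008 0.0709]
blue [209 244  17  17 215] [217.4 252.1] [ 0.621  -0.0105  0.0709]
orange [ 555  311   75   60 2966] [592.2 341.8] [0.8825 0.4152 0.0319]
orange [ 589    0   51   38 1536] [616.1  15.4] [0.491  0.3404 0.1049]
orange [317 218   9   9  68] [320.8 221.8] [0.6228 0.0994 0.0447]
green [309 254  27  39 673] [322.3 270.8] [0.5768 0.1119 0.2118]
green [217 219   5   6  24] [219.1 221.3] [ 0.5934 -0.0041  0.0562]
```

View pics/i.png

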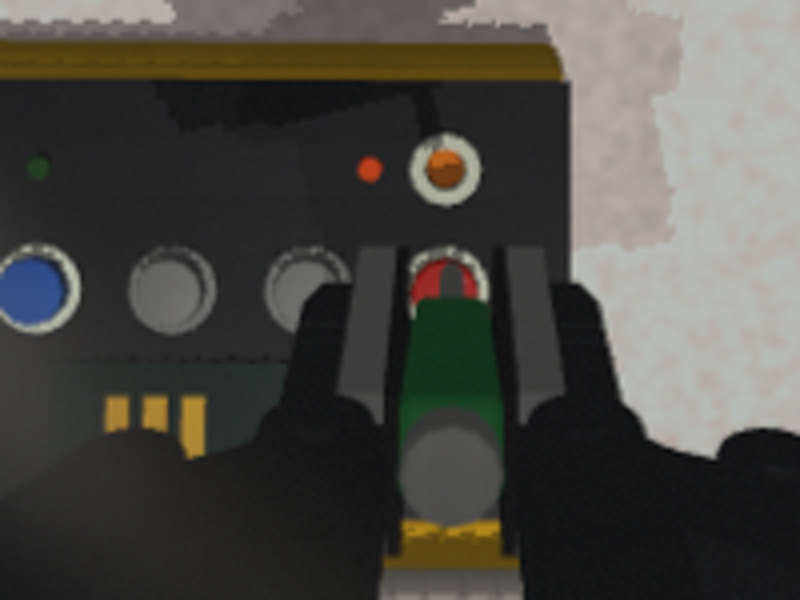

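The picture shows the tip at crop (452,265), full-frame (323,246), and the ring centre at crop (445,171), full-frame (321.2,222.8). Both are visible in one view. Next I'll compute the remaining shift.

Run:
```python
from pin import *
s=pickle.load(open("s4.pkl","rb"));st=telemetry.get_state();print(st["position"],st["tool_rot"].round(3).tolist())
a=-np.arctan2(st["tool_rot"][0,0],st["tool_rot"][1,0]);xh=np.array([np.cos(a),np.sin(a),0]);yh=np.array([-np.sin(a),np.cos(a),0]);t=.38
n=-np.sin(t)*xh+np.cos(t)*np.array([0,0,1]);
# ring by bright mask
g=s["pixels"].astype(int);m=(g.min(2)>110).astype(np.uint8);c,l,S,ce=cv2.connectedComponentsWithStats(m[200:246,305:340])
print(S[1:],ce[1:]+[305,200])
i=1+np.argmax([ -np.hypot(*(x-[16.2,22.8])) for x in ce[1:]]);u,v=ce[i]+[305,200]
vv,uu=np.nonzero(l==i);P=np.array([dep(s,x+305,y+200) for x,y in zip(uu,vv)]);print("ring depth med",np.median(P,0),P.mean(0))
for z in(.052,.054,.056): print("ring onz",z,onz(s,u,v,z).round(4))
print("button",dep(s,320.8,221.8), "mouth from it",dep(s,320.8,221.8)+.01*n)
for y in(244,245,246,247,248,250): print(y,dep(s,323,y).round(4))
```

```text
[0.58020861 0.11152255 0.19176555] [[0.226, -0.001, -0.974], [0.974, -0.0, 0.226], [-0.001, -1.0, 0.001]]
[[  8  14  17  17 127]
 [  9  43   3   3   5]
 [ 17  42   2   2   3]
 [ 21  43   3   3   6]] [[321.23622047 222.81102362]
 [315.         244.        ]
 [322.33333333 242.33333333]
 [326.66666667 244.33333333]]
ring depth med [0.62009604 0.1015981  0.05498409] [0.61966311 0.10068766 0.05513073]
ring onz 0.052 [0.621  0.1004 0.052 ]
ring onz 0.054 [0.6202 0.1006 0.054 ]
ring onz 0.056 [0.6193 0.1008 0.056 ]
button [0.62289018 0.09939493 0.04475486] mouth from it [0.61927728 0.10023466 0.05404151]
244 [0.6403 0.0979 0.0636]
245 [0.639  0.0982 0.0681]
246 [0.6129 0.1041 0.1191]
247 [0.6113 0.1044 0.1238]
248 [0.6103 0.1047 0.1274]
250 [0.6068 0.1055 0.1369]
```

```bash
python3 -m crank '[[1,[-0.15,-0.15,-2],0],[1,[-0.15,-0.15,-4],0],[1,[-0.15,-0.15,-4.7],0],[1,[-0.15,-0.15,-4.7],0],[1,[-0.15,-0.15,-4.7],0]]'
python3 - <<'E'
from pin import *
s=snap("wrist");pickle.dump(s,open("s5.pkl","wb"));pinfit(s);feats(s);print(telemetry.get_state()["position"])
a=s["pixels"][200:300,270:370];t=snap("scene");b=t["pixels"][150:220,310:380]
cv2.imwrite("pics/j.png",cv2.cvtColor(np.hstack([cv2.resize(a,(400,400),interpolation=2),cv2.resize(b,(400,400),interpolation=2)]),4))
for y in range(236,256,2): print(y,dep(s,323,y).round(4))
E
```

```text
time_s: 14.15
position: [0.5796, 0.1097, 0.1465]
tool_rot: [[0.228, 0.001, -0.974], [0.974, -0.0, 0.228], [0.0, -1.0, -0.001]]
contact_force: [1.1, 0.2, -0.5]
gripper_width: 0.136
tool frame: face c [-0.0013 -0.0166  0.0013] n [-0.003  0.339  0.941] res 0.00023 tilt deg 19.8 N 413
red [298 237   8   7  34] [301.2 239.6] [0.6129 0.081  0.055 ]
blue [193 268  20  19 278] [202.6 277. ] [ 0.621  -0.0108  0.0714]
orange [ 584  338   56   62 2357] [614.2 370.8] [0.8823 0.4008 0.0317]
orange [318 235  11  11  85] [323.3 239.8] [0.6231 0.0995 0.0445]
orange [583 340  12   6  22] [587.9 343.1] [0.8544 0.3844 0.0128]
green [309 254  27  39 686] [322.2 270.6] [0.5761 0.1093 0.1682]
[0.57968994 0.1098889  0.14659486]
236 [0.6195 0.1    0.0437]
238 [0.6212 0.0996 0.0444]
240 [0.6232 0.0991 0.0446]
242 [0.6245 0.0988 0.0461]
244 [0.498  0.1276 0.2886]
246 [0.6138 0.1012 0.0737]
248 [0.61   0.1021 0.084 ]
250 [0.6071 0.1027 0.0925]
252 [0.6036 0.1035 0.1017]
254 [0.6007 0.1042 0.1096]
```

View pics/j.png

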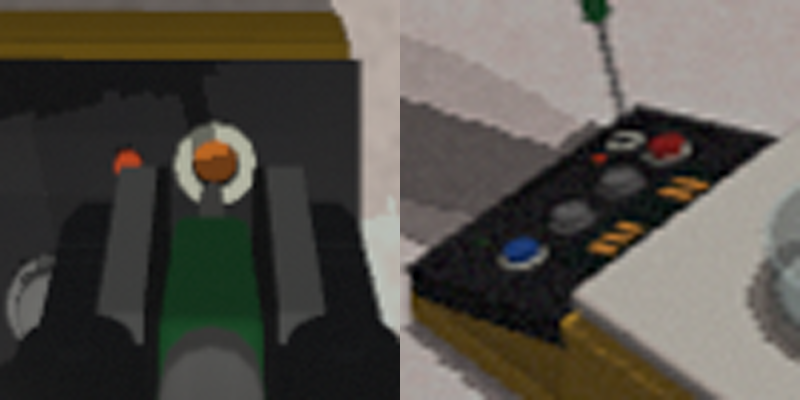

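The tip is about 17 mm above the mouth, roughly 3 mm too far up-slope and 1 mm right of the hole axis (323.7 against 322.6 px). I'll correct that, then enter along the hole axis while watching force.

```bash
python3 -m crank '[[1,[-0.3,0.12,0],0],[1,[-0.1,0.07,-0.5],0],[1,[0.1,0.02,-1.0],0],[1,[0.29,-0.02,-1.5],0],[1,[0.29,-0.02,-1.5],0]]' 30
python3 -m crank '[[1,[0.08,-0.02,-0.2],0],[1,[0.16,-0.04,-0.4],0],[1,[0.23,-0.05,-0.6],0],[1,[0.23,-0.05,-0.6],0]]'
python3 - <<'E'
from pin import *
s=snap("wrist");pickle.dump(s,open("s6.pkl","wb"));pinfit(s);feats(s)
a=s["pixels"][200:300,270:370];t=snap("scene");b=t["pixels"][150:220,310:380]
cv2.imwrite("pics/k.png",cv2.cvtColor(np.hstack([cv2.resize(a,(400,400),interpolation=2),cv2.resize(b,(400,400),interpolation=2)]),4))
E
```

```text
time_s: 14.75
position: [0.5818, 0.11, 0.1293]
tool_rot: [[0.227, -0.002, -0.974], [0.974, -0.0, 0.227], [-0.0, -1.0, 0.001]]
contact_force: [0.2, -0.2, -0.5]
gripper_width: 0.135
time_s: 15.15
position: [0.5842, 0.1096, 0.1241]
tool_rot: [[0.227, -0.0, -0.974], [0.974, -0.0, 0.227], [-0.0, -1.0, 0.0]]
contact_force: [-0.9, -0.7, 0.6]
gripper_width: 0.136
tool frame: face c [-0.0011 -0.0165  0.0013] n [-0.006  0.338  0.941] res 0.00022 tilt deg 19.7 N 411
red [295 245   5   6  23] [296.7 247.6] [0.6128 0.08   0.055 ]
blue [179 278  23  21 368] [190.  288.5] [ 0.6208 -0.0104  0.0716]
orange [ 601  354   39   46 1102] [622.5 381.1] [0.8735 0.3894 0.0298]
orange [598 349  22  14  67] [606.9 355.9] [0.8532 0.3856 0.0133]
orange [317 243  12   9  57] [322.2 246.3] [0.6175 0.1007 0.053 ]
orange [169 215   8   3  17] [172.6 216.1] [ 0.5698 -0.0263  0.0296]
green [309 254  27  39 683] [322.2 270.7] [0.5805 0.1093 0.1462]
```

View pics/k.png

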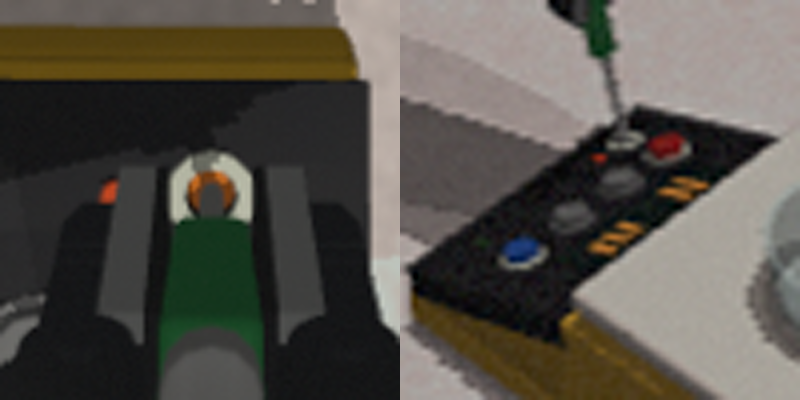

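The tip is centred in the ring (shaft at crop x 210, hole at 211) and entering, with no force. I'll continue inward along the axis.

```bash
python3 -m crank '[[1,[0.08,-0.02,-0.2],0],[1,[0.12,-0.03,-0.3],0],[1,[0.12,-0.03,-0.3],0]]'; python3 -m crank '[[1,[0.06,-0.015,-0.15],0],[1,[0.06,-0.015,-0.15],0]]'; python3 -m crank '[[1,[0.06,-0.015,-0.15],0],[1,[0.06,-0.015,-0.15],0]]'
```

```text
time_s: 15.55
position: [0.5854, 0.1093, 0.1212]
tool_rot: [[0.227, -0.0, -0.974], [0.974, -0.0, 0.227], [-0.0, -1.0, 0.0]]
contact_force: [0.2, -0.2, 0.0]
gripper_width: 0.138
time_s: 15.75
position: [0.586, 0.1091, 0.1197]
tool_rot: [[0.227, -0.0, -0.974], [0.974, -0.0, 0.227], [-0.0, -1.0, 0.0]]
contact_force: [0.3, -0.9, 0.4]
gripper_width: 0.133
time_s: 15.95
position: [0.5867, 0.109, 0.1183]
tool_rot: [[0.227, -0.0, -0.974], [0.974, 0.0, 0.227], [0.0, -1.0, 0.0]]
contact_force: [-0.0, -0.1, 1.9]
gripper_width: 0.137
```

```bash
python3 -m crank '[[1,[0.06,-0.015,-0.15],0],[1,[0.06,-0.015,-0.15],0]]';python3 -m crank '[[1,[0.06,-0.015,-0.15],0],[1,[0.06,-0.015,-0.15],0]]'; python3 -m crank '[[1,[0.04,-0.01,-0.1],0],[1,[0.04,-0.01,-0.1],0]]'
```

```text
time_s: 16.15
position: [0.5873, 0.1089, 0.1168]
tool_rot: [[0.227, 0.0, -0.974], [0.974, 0.0, 0.227], [0.0, -1.0, 0.0]]
contact_force: [-2.1, -0.5, 2.6]
gripper_width: 0.135
time_s: 16.35
position: [0.5878, 0.1088, 0.1156]
tool_rot: [[0.227, 0.0, -0.974], [0.974, 0.0, 0.227], [0.0, -1.0, -0.0]]
contact_force: [-2.9, 0.4, 5.2]
gripper_width: 0.139
time_s: 16.55
position: [0.588, 0.1088, 0.1153]
tool_rot: [[0.227, 0.0, -0.974], [0.974, 0.0, 0.227], [0.0, -1.0, -0.0]]
contact_force: [-6.5, 1.4, 10.9]
gripper_width: 0.139
```

The force climbed gently to about 5 N and then stiffened to about 12 N over roughly 4 mm of travel, so the button is at its stop. I'll hold and do a last check.

```bash
python3 -m crank '[[1,[0,0,0],0],[1,[0,0,0],0],[1,[0,0,0],0],[1,[0,0,0],0],[1,[0,0,0],0],[1,[0,0,0],0],[1,[0,0,0],0],[1,[0,0,0],0],[1,[0,0,0],0],[1,[0,0,0],0]]'
python3 - <<'E'
from pin import *
s=snap("wrist");c,n,ax=pinfit(s);a=s["pixels"][200:300,270:370];t=snap("scene");b=t["pixels"][150:220,310:380];feats(t)
cv2.imwrite("pics/l.png",cv2.cvtColor(np.hstack([cv2.resize(a,(400,400),interpolation=2),cv2.resize(b,(400,400),interpolation=2)]),4))
for _ in range(3): snap("wrist");print(telemetry.get_state()["contact_force"].round(1))
E
```

```text
time_s: 17.55
position: [0.588, 0.1088, 0.1153]
tool_rot: [[0.227, 0.001, -0.974], [0.974, 0.0, 0.227], [0.0, -1.0, -0.0]]
contact_force: [-5.3, 1.1, 11.2]
gripper_width: 0.137
tool frame: face c [-0.0011 -0.017   0.0014] n [-0.002  0.337  0.941] res 0.0002 tilt deg 19.7 N 409
red [ 140   37   55   35 1000] [169.8  54.1] [-0.3859  0.331   0.0833]
red [353 173   7   5  21] [356.1 174.8] [0.6469 0.0928 0.0743]
blue [  43  108   61   34 1085] [ 73.5 124.3] [-0.407  -0.1558  0.0147]
blue [105  76  46  28 685] [129.9  89.4] [-0.4239  0.1199  0.012 ]
blue [ 0 24  6 11 50] [ 2.2 29.7] [-0.5895 -0.1454  0.3273]
blue [328 191   6   5  22] [330.6 193.1] [ 0.622  -0.0118  0.0738]
orange [454 145  30  22 296] [469.3 154.3] [0.8924 0.4139 0.03  ]
orange [ 7  0 19  6 42] [15.3  2.2] [-0.4823 -0.1074  0.4246]
orange [343 189   9   6  23] [347.4 191.3] [0.662  0.0137 0.0805]
orange [405 231  11   8  21] [410.  235.4] [ 0.8688 -0.0092  0.0419]
green [343 146   5  17  50] [345.  154.6] [0.6025 0.1004 0.1271]
[-5.3  0.6 10.5]
[-4.5  0.1 10.9]
[-5.   0.9 10.8]
```

View pics/l.png

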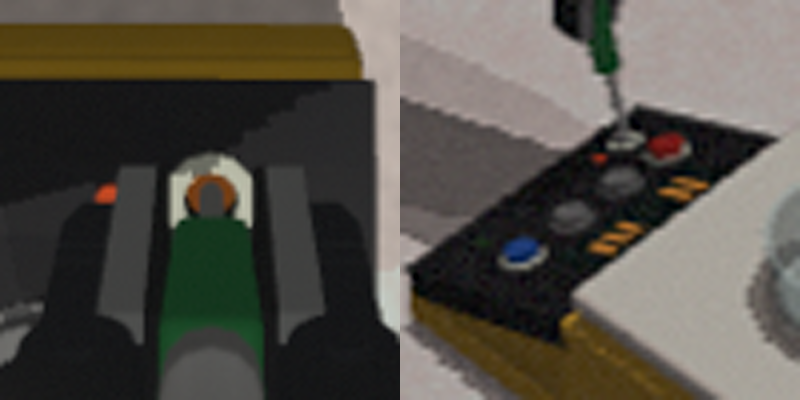

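The shaft is in the ring (crop (210,195)) with the button around it. The force is steady at about 12 N, the tilt and grip haven't changed, and both coloured keys are out. I'm handing in.

```bash
python3 -c "
from workcell import ticket; print(ticket.sign_off())"
```

```text
the job is handed in; nothing more can be done
None
```

I finished the sequence and handed the job in at about 18 s of the 58 s allowed; no verdict was reported.

- **Keys:** I pressed the red heat key and then the blue stir key to their stops with closed fingers, and released each. The stop showed as a sharp force rise at 13 N for red and 10 N for blue, both at z = 0.0688 m. The last scene picture shows both keys out. I did not press on either grey key.
- **Pin:** I gripped the green-handled pin across its flats and leaned it 19.7° in its own stand hole, because the panel slopes 21.8° and the tool stays vertical. I then put it through the white-ringed hole along the hole's axis.
- **Reset button:** It is held at its stop after about 4 mm of travel. The push is steady at about 12 N, under the 30 N limit. The grip is 30 N on an opening of about 11.6 mm, and the pin's lean did not change while pushing.
- **What I could not check directly:** The button travel is inferred from the force and the tool's movement, not read from the joint.
- **Disagreements:** The red key's position differed by 2–4 mm between cameras, so I placed the tip using the wrist camera. I saw no failed checks.

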